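# Shift the locked tube section along a stall's display rail

## Robot

A 6-joint arm with a two-finger parallel gripper is mounted at the origin on the work surface. World frame = base frame: x ahead of the robot, y to its left, z up, the work surface at z = 0. Lengths are in mm, angles in rad, forces in N, time in s.
With the tool pointing down it reaches from about 350 to 975 mm from the base axis. Payload 7.1 kg.
Tool frame: the origin (TCP) lies midway between the tips of the shut fingers; the grasp point (between the pads) lies 19 mm behind it (ctrl.grip_depth is the distance from the TCP to the grasp point, in mm); z points along the fingers, y is the line along which they close (so a half turn about z gives the same grasp; the last joint's range is limited). The gripper opens to 88 mm and grips with 3 to 60 N. Pads are 20 mm wide; open, the fingers measure 115 mm over their backs; the gripper's body (75 mm by 178 mm) begins 61 mm behind the grasp point.
Start: joints at [-1.186, 0.423, 1.63, -0, 1.089, -0.019], TCP at [245.588, -574.71, 222.675] pointing down, gripper open.
Joint ranges: [-3, 3], [-0.9, 2.11], [0.09, 2.58], [-1.31, 4.45], [0.11, 2.69], [-2.54, 2.54]. Speed limits (rad/s): [2.39, 2.39, 3.01, 3.14, 3.14, 3.14].

## Interface

Orientations are given as a rotation vector (axis times angle).
In Python, from workcell import ctrl, cams gives the robot as it stands.
- The arm moves only by the tool move_arm, never from a script. Its argument "steps" is a list of rows, each a list of 3 entries, a list of its own where there are three numbers: the shift along the tool's x, y, z in units of 25 mm (1.0 is 25 mm), then the turn about the tool's z in units of 5 degrees (1.0 is 5 degrees), then the closure, from 0 (fully open) to 1 (shut). A call has 1 to 20 rows; each row shifts and turns the commanded pose from where the row before left it, along the tool's axes as they then stand; what a row does not reach is not made up. A row lasts 1/12 s, in which the tool goes at most 41.7 mm and 7.16 degrees, less where a joint would pass 70% of its speed; a pose out of reach is approached as far as the arm can. A call is refused whole if a number of a shift passes 1 or a number of a turn 1, either way. A call with a gripper value outside its range is refused whole. The fingers move at their own pace and stop on an object; the grip force is fixed at half the most. Time passes only in rows, so rows that do not move let the fingers close. It gives the time, the measured TCP pose, the force, the opening and the grip force at its end, in the units of the state.
- ctrl.get_obs(): the state, without advancing time (a new reading comes with each control period).
- cams.get_image(name): name is "side" or "top"; returns a dict with "image" (400x640x3 uint8, red, green, blue), "camera_matrix" (3x3 intrinsics, pixels), "xyz" and "rotation" of the camera in the world. Camera axes: x right, y down, z forward; pixel columns grow to the right and rows downward; lengths in mm; the calibration is good to about 2 mm. A picture is of the moment at which its call begins. There is no depth.
- ctrl.close_job(): hands the job in; it is judged then, once.
Trained networks look in the newest picture that a camera, given by its name, has taken for a name from the list of things; names that differ only in an ending like _2 or _b are one class to them, and where a whole thing is asked for, a point or a joint stands for the part that bears it (a point fixed in the world has none). Each returns a list of dicts, best first, with "p" (0 to 1); they miss things now and then, are a little off and sometimes report something else, mostly with a low value. They report only what shows in the picture. A call takes as long as a camera call.
- cams.boxes_of(camera, thing): "rect" ([centre column, centre row, width, height] in pixels, round what is visible of it).
- cams.cut_out(camera, thing): "pixels" (400x640 bool, what is visible of it) and "rect" ([centre column, centre row, width, height] in pixels, round what is visible of it).
The state is a dict: "t": time; "qpos": joint angles; "qvel": joint speeds; "joint_torque": joint torques, N m; "ee_pos": TCP position; "orientation": TCP orientation; "ft_force": force on the tool from outside, world axes, zero at the start; "moment": the same for the moment, N m; "width": finger opening in mm; "grasp_force": force on a finger pad.
Only numpy, scipy, OpenCV 4.12 (cv2) and the standard library are available. Lean on these libraries where they do the work, as an engineer would, in place of code of your own. Each camera call takes 0.05 s, during which the arm holds its last target. There are 200 camera calls.

## Task

On the market stall's display rail, slide the small wooden jewellery tray along, away from the steel tube section, until it clicks into the next station. Then pull up the black lock knob on the tube section, slide the section after the tray to the very next hole, and let the pin drop fully home. Finish with the knob still firmly held in the gripper and the pin home; do not let go, and leave the wares standing around the rail where they are.

Things in the scene. Friction and masses are not known exactly. Their poses are not given: they have to be found in the camera images.
- rail: Display rail, fixed to the table: straight bar 420 mm long, 50 mm wide, top face 60 mm above the table, on two dark feet. Origin under its centre at table height; z up; y runs along the rail and is the way both sliding parts are to be moved. Square 13 mm holes run down the middle of its top at y = -190, -130, -70, -10, 50, 110, 170 mm.
- next_hole (a point): Mouth of the hole the lock pin must drop into: in the rail's top, 60 mm above the table, 60 mm along the rail's +y from the hole where the pin starts.
- next_station (a point): Centre of the tray's next station, on the rail's middle line, 60 mm above the table. Each station (rail y = -45, 30 and 105 mm; this is 30) shows as a notch in the far (+x) edge of the rail's top and a low steel lug sticking out 40 mm on that side.
- carrier (a joint): How far the wooden tray has slid along the rail's +y (m). 0: first station; 0.075: the next station, where it must go; 0.150: the last. Starts 10 to 35 mm past the first. About 1.2 N of friction holds it anywhere; a sprung ball drops into the notch within 4 mm of a station, centres it, and takes about 5 N to leave again.
- tray_grip (a point): Point on the centreline of the tray's upright wooden grip, 105 mm above the table. The grip is a block 14 mm along the rail by 36 mm across, its top 120 mm above the table. The tray under it is 70 mm along the rail by 100 mm across, no higher than 78 mm. It is guided by the rail: it cannot lift or turn.
- section (a joint): How far the steel tube section has slid along the rail's +y (m). 0: first hole (rail y = -130 mm), where it starts, locked but for 2 mm of play either way; 0.060: the next hole. Slides with about 1.5 N when the pin is out. The tray's starting place is in its way; with the tray at its next station there is room (25 mm to spare).
- plunger (a joint): How far the lock pin is pulled up (m): 0 fully home in a hole, 0.018 the stop. The pin is 9 mm thick and reaches 10 mm into the hole, so it is clear from 0.010. A spring pulls it down with 3 N when home and 6 N when out. If let down between holes it rests on the rail at 0.010 and drops in when it comes over a hole.
- knob: Black lock knob on the plunger: upright cylinder 26 mm across, 24 mm high; origin at its centre, 101 mm above the table with the pin home; z up. It rides along on the steel tube section: 80 mm long, 62 mm wide, top at 67 mm, with a 22 mm collar up to 76 mm below the knob, and on its far (+x) side a low arm out to 89 mm with two pegs up to 80 mm high.
- sugar_bowl: Bystander: open steel bowl 84 mm across, 55 mm high; origin under its centre.
- bud_vase: Bystander: slim steel vase 60 mm across the foot, 112 mm high; origin under its centre.
- tumbler: Bystander: brass cup 66 mm across, 62 mm high; origin under its centre.
- plaque: Bystander: flat brass plaque 55 x 75 x 8 mm; origin under its centre.
- spoon: Bystander: steel spoon about 150 mm long, lying along its x axis.
- bangle: Bystander: copper bangle lying flat, 68 mm across, 12 mm high; origin under its centre.
- trinket_box: Bystander: open wooden box 70 x 90 mm, 35 mm high; origin under its centre.

How it is judged (in metres and radians):
On the way, in this order (a step that is already met when the one before it is completed fails the run):
1. the tray rests in its next station while the tube section is still locked in its first hole (value of joint carrier between 0.069 and 0.081 m and value of joint plunger below 0.003 m and value of joint section below 0.008 m), for 0.3 s.
2. the lock knob is pulled up until the pin is clear of its hole (value of joint plunger above 0.0095 m), for 0.1 s.
At the end, for the whole second after the job is handed in: The tube section is at the next hole (joint 0.060 within 6 mm) and still, its pin home (within 3 mm), the tray in its next station (joint 0.075 within 6 mm), and the gripper's fingers still hold the knob with more than 3 N of contact force (value of joint carrier between 0.069 and 0.081 m and value of joint section between 0.054 and 0.066 m and value of joint plunger below 0.003 m and contact force between the fingers and knob above 3 N and velocity of joint section between -0.01 and 0.01 m/s); the arm keeps its last pose, push and grip.
It fails at once if one of the wares round the rail is moved by more than 30 mm (distance of any of sugar_bowl, bud_vase, tumbler, plaque, spoon, bangle, trinket_box from where it was at the start of the episode above 0.03 m).
It also fails if it takes over 48 s, if anything falls off the work surface, if the arm or the gripper's body presses on something with over 40 N, if the wrist force passes 120 N, or if a joint passes its speed limit or range.

## Working session

There is one attempt and no reset: what is moved stays moved. The work goes in short steps, Python scripts to look and compute and a tool call to move; the robot and the scene stay as the last step left them, time stands still between calls to the robot, and variables do not carry over. Pictures are saved under pics/ and viewed, at most 10 in all, crops included, and the job is handed in when it is done.

Besides the shell and the picture viewer there is one more tool, called after "Call:" as a command line: name --argument value ..., lists and objects as JSON in quotes. move_arm: Moves the arm, as the interface text tells. Its arguments: {"type":"object","properties":{"steps":{"type":"array"}},"required":["steps"]}

```bash
mkdir -p pics
python3 - <<'E'
from workcell import ctrl,cams
import cv2,numpy as np
o=ctrl.get_obs();print({k:np.round(v,3) for k,v in o.items()})
for n in("top","side"):
    d=cams.get_image(n);cv2.imwrite(f"pics/{n}0.png",d["image"][:,:,::-1])
    print(n,d["camera_matrix"],d["xyz"],d["rotation"])
    for th in("rail","carrier","tray_grip","section","knob","plunger"):
        print(th,[(np.round(b["rect"],1),round(b["p"],2)) for b in cams.boxes_of(n,th)[:2]])
E
```

```text
{'t': np.float64(0.0), 'qpos': array([-1.186,  0.424,  1.631, -0.   ,  1.089, -0.019]), 'qvel': array([ 0.002,  0.001,  0.001,  0.   ,  0.002, -0.   ]), 'joint_torque': array([ 2.0000e-03, -5.4461e+01, -2.7367e+01,  6.4000e-02,  2.3000e-02,
       -0.0000e+00]), 'ee_pos': array([ 245.381, -574.229,  221.929]), 'orientation': array([-3.076, -0.63 ,  0.   ]), 'ft_force': array([ 0.495, -0.021, -0.294]), 'moment': array([-0.018,  0.018, -0.045]), 'grasp_force': np.float64(0.0), 'width': np.float64(87.656)}
top [[372.8937447    0.         319.22102656]
 [  0.         372.8937447  199.98403266]
 [  0.           0.           1.        ]] [456.74235301 -12.3471987  720.00854397] [-2.07737788  2.12372829 -0.13968928]
rail [(array([302.8, 216.7, 230.7, 118.2]), 0.89)]
carrier [(array([311.6, 213.8,  57.8,  60.8]), 0.65)]
tray_grip [(array([312.4, 215.1,  59.3,  66.1]), 0.86)]
section [(array([369.8, 225.2,  56.4,  66.1]), 0.68)]
knob [(array([367.2, 232.5,  18.4,  12.8]), 0.64)]
plunger [(array([371.1, 233.9,  16. ,  16.1]), 0.54)]
side [[464.74812079   0.         316.38571738]
 [  0.         464.74812079 197.31006931]
 [  0.           0.           1.        ]] [335.76142644 578.0392093  796.28255872] [-0.60270937  2.73875918 -1.05719246]
rail [(array([310.6, 251.2, 176.5, 149.6]), 0.61)]
carrier [(array([328.9, 227.2,  57.7,  56.5]), 0.56), (array([313.8, 251.2, 174.5, 151.8]), 0.31)]
tray_grip [(array([328.1, 226.4,  62.8,  53.7]), 0.74)]
section [(array([361.1, 202.2,  52.1,  56.3]), 0.7), (array([311.1, 250. , 178.6, 151. ]), 0.32)]
knob [(array([365.6, 188.9,  14.9,  17.9]), 0.58)]
plunger [(array([363.2, 190.8,  12.5,  19. ]), 0.67)]
```

View pics/top0.png

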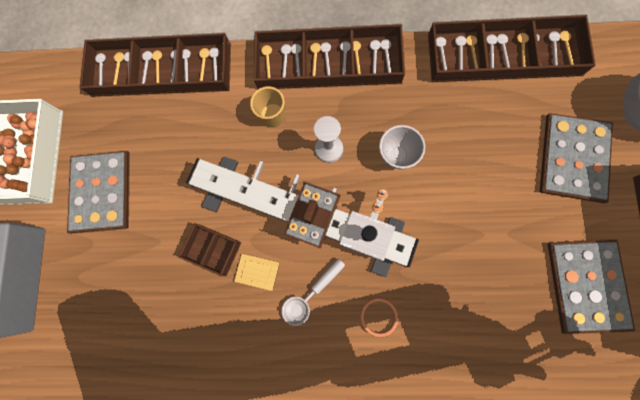

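View pics/side0.png

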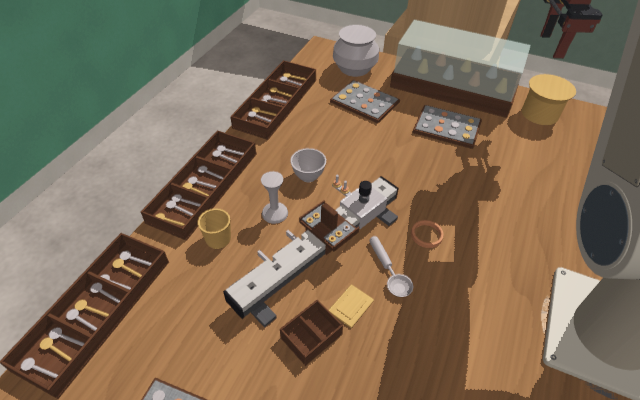

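The top view shows the rail running from (190,175), its +y end, to (415,250). The tray is at (312,214) and the knob at (369,233). The vase (328,140), bowl (402,147), plaque (257,272) and spoon (315,295) stand close by. I'll measure these next.

```bash
cat > h.py <<'E'
from workcell import ctrl,cams
import cv2,numpy as np
from scipy.spatial.transform import Rotation as R
def cam(n):
    d=cams.get_image(n);d["R"]=R.from_rotvec(d["rotation"]).as_matrix();return d
def ray(d,uv):
    v=d["R"]@np.linalg.inv(d["camera_matrix"])@np.array([uv[0],uv[1],1.]);return v/np.linalg.norm(v)
def plane(d,uv,z):
    v=ray(d,uv);return d["xyz"]+v*(z-d["xyz"][2])/v[2]
def tri(d1,u1,d2,u2):
    A=np.zeros((3,3));b=np.zeros(3)
    for d,u in((d1,u1),(d2,u2)):
        v=ray(d,u);P=np.eye(3)-np.outer(v,v);A+=P;b+=P@d["xyz"]
    return np.linalg.solve(A,b)
def proj(d,p):
    c=d["camera_matrix"]@d["R"].T@(np.array(p)-d["xyz"]);return c[:2]/c[2]
E
python3 - <<'E'
from h import *
t=cam("top");s=cam("side")
for th in("knob","tray_grip","sugar_bowl","bud_vase","tumbler","plaque","spoon","trinket_box","bangle"):
    a=cams.cut_out("top",th);b=cams.cut_out("side",th)
    f=lambda x:np.argwhere(x[0]["pixels"]).mean(0)[::-1] if x else None
    a,b=f(a),f(b)
    print(th,a,b,np.round(tri(t,a,s,b),1) if a is not None and b is not None else "")
g=cv2.cvtColor(t["image"],cv2.COLOR_RGB2GRAY)
c=t["image"][150:280,170:430,::-1];cv2.imwrite("pics/c1.png",cv2.resize(c,None,fx=3,fy=3,interpolation=cv2.INTER_CUBIC))
# hole candidates: dark small blobs on the rail
m=(g<90).astype(np.uint8);n,l,st,ce=cv2.connectedComponentsWithStats(m)
for i in range(1,n):
    if 15<st[i,4]<120 and 170<ce[i][0]<430 and 150<ce[i][1]<280: print(np.round(ce[i],1),st[i,2:],np.round(plane(t,ce[i],60)[:2],1))
E
```

```text
knob [369.17431193 232.59174312] [365.3125     188.38194444] [513.8 -63.2  98.2]
tray_grip [312.297593   213.77242888] [328.37779156 226.21029777] [553.3  33.5  62.2]
sugar_bowl [402.10894207 146.03400504] [307.72302558 163.95439377] [ 681.3 -137.    36.6]
bud_vase [327.84269663 138.74812734] [273.17002237 198.72483221] [697.3   3.   47.4]
tumbler [268.82200957 105.92344498] [215.48880234 227.7224927 ] [772.1 117.7  38.4]
plaque [256.5812766 271.2093617] [351.21428571 306.19863014] [454.2 146.7  -1.5]
spoon [308.63133641 296.41198157] [391.91048292 271.69729093] [406.9  46.3   8.2]
trinket_box [209.53888063 249.18177316] [310.98311524 331.62009287] [497.6 233.9  16.7]
bangle [379.80064309 318.02250804] [426.27317073 234.20731707] [368.2 -83.7  -1.5]
[250. 170.] [11 12 73] [640.5 148.3]
[284.7 183.4] [ 12  16 102] [613.2  83.8]
[273.6 200.6] [ 5  6 21] [581.7 104. ]
[394.4 222.8] [ 19  13 118] [ 536.1 -110.9]
[335.  223.6] [ 7  7 33] [537.1  -6.2]
[412.3 253.1] [15 28 95] [ 482.6 -138.8]
[399.5 247.5] [ 6  6 30] [ 492.7 -117.3]
```

View pics/c1.png

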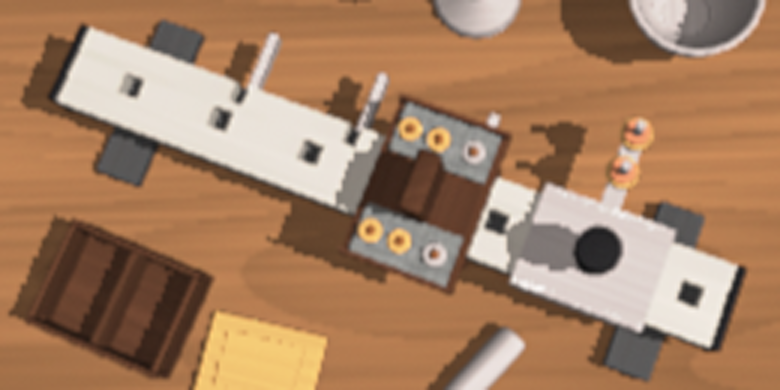

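The rail's +y direction is (0.373, 0.928) and its origin is at (563, 59). The tray is at about rail y -27 and the knob is at (514.5, -62). I'll turn the tool +45° so that its y is the rail's −y, then travel.

Call:
move_arm --steps '[[[0,0,0],1,0],[[0,0,0],1,0],[[0,0,0],1,0],[[0,0,0],1,0],[[0,0,0],1,0],[[0,0,0],1,0],[[0,0,0],1,0],[[0,0,0],1,0],[[0,0,0],1,0],[[0,0,0],0,0],[[0.5,-1,0],0,0],[[0.5,-1,0],0,0],[[0.5,-1,0],0,0],[[0.5,-1,0],0,0],[[0.35,-1,0],0,0],[[0,-1,0],0,0],[[0,-1,0],0,0],[[0,-1,0],0,0],[[0,-1,0],0,0],[[0,-1,0],0,0]]'

```text
t: 3.37
ee_pos: [393.6, -363.4, 222.8]
orientation: [3.085, -0.591, 0.0]
ft_force: [-0.2, -1.3, 0.3]
width: 87.6
grasp_force: 0.0
```

Call:
move_arm --steps '[[[0,-1,0],0,0],[[0,-1,0],0,0],[[0,-1,0],0,0],[[0,-1,0],0,0],[[0,-1,0],0,0],[[0,-1,0],0,0],[[0,-1,0],0,0],[[0,-1,0],0,0],[[0,-1,0],0,0],[[0,-1,0],0,0],[[0,-1,0],0,0],[[0,-1,0],0,0],[[0,-1,0],0,0],[[0,-1,0],0,0],[[0,-1,0],0,0],[[0,-1,0],0,0],[[0,-1,0],0,0],[[0,0,0],0,0],[[0,0,0],0,0],[[0,0,0],0,0]]'

```text
t: 5.03
ee_pos: [551.1, 29.5, 222.5]
orientation: [3.085, -0.593, -0.001]
ft_force: [0.9, -0.6, -0.3]
width: 88.2
grasp_force: 0.0
```

Call:
move_arm --steps '[[[0,-0.2,0.8],0,0],[[0,0,0.8],0,0],[[0,0,0.8],0,0],[[0,0,0.8],0,0],[[0,0,0.8],0,0],[[0,0,0.8],0,0],[[0,0,0.6],0,0],[[0,0,0],0,0.5],[[0,0,0],0,1],[[0,0,0],0,1],[[0,0,0],0,1],[[0,0,0],0,1],[[0,0,0],0,1],[[0,0,0],0,1],[[0,0,0],0,1],[[0,0,0],0,1]]'

```text
t: 6.37
ee_pos: [553.4, 34.6, 87.9]
orientation: [-3.085, 0.595, -0.0]
ft_force: [1.0, 0.9, 0.2]
width: 31.5
grasp_force: 0.0
```

Call:
move_arm --steps '[[[0,0,0.05],0,1],[[0,0,0],0,1],[[0,0,0],0,1],[[0,0,0],0,1],[[0,0,0],0,1],[[0,0,0],0,1]]'

```text
t: 6.87
ee_pos: [553.2, 34.5, 86.3]
orientation: [3.085, -0.596, -0.001]
ft_force: [0.1, -0.0, -2.3]
width: 13.8
grasp_force: 30.0
```

Run:
```python
from h import *
o=ctrl.get_obs();print(o["ee_pos"],o["width"],o["grasp_force"],o["ft_force"])
d=np.array([.373,.928]);O=np.array([563.2,58.8]);r=o["ee_pos"][:2]-O
print("rail y",r@d,"rail x",r@[.928,-.373])
s=cam("side");cv2.imwrite("pics/s1.png",cv2.resize(s["image"][120:340,200:460,::-1],None,fx=2.5,fy=2.5))
```

```text
[553.2049266   34.50482919  86.27156991] 13.822775567999807 29.999299943447113 [ 0.1136441  -0.04039929 -2.27506448]
rail y -26.27408089135409 rail x -0.21332939968189635
```

View pics/s1.png

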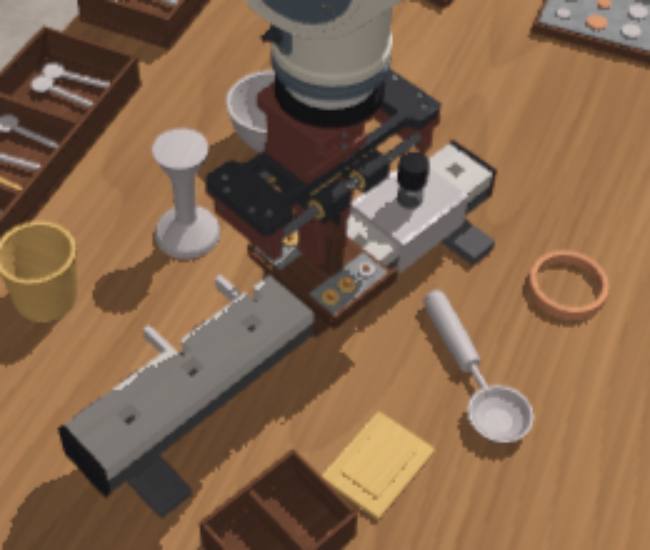

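The grip is held at width 13.8 mm, seen at crop (335,215), and the TCP is at rail y -26.3. I'll slide it 56 mm to the station at y 30.

Call:
move_arm --steps '[[[0,-0.2,0],0,1],[[0,-0.25,0],0,1],[[0,-0.25,0],0,1],[[0,-0.25,0],0,1],[[0,-0.25,0],0,1],[[0,-0.25,0],0,1],[[0,-0.25,0],0,1],[[0,-0.2,0],0,1],[[0,-0.15,0],0,1],[[0,-0.1,0],0,1],[[0,-0.1,0],0,1],[[0,0,0],0,1],[[0,0,0],0,1],[[0,0,0],0,1],[[0,0,0],0,1]]'

```text
t: 8.17
ee_pos: [574.2, 86.7, 86.3]
orientation: [-3.084, 0.596, 0.0]
ft_force: [1.6, 0.3, -6.8]
width: 14.0
grasp_force: 30.0
```

Call:
move_arm --steps '[[[0,0,0],0,0],[[0,0,0],0,0],[[0,0,0],0,0],[[0,0,0],0,0],[[0,0,0],0,0],[[0,0,0],0,0],[[0,0,-0.6],0,0],[[0,0,-0.9],0,0],[[0,0,-0.9],0,0],[[0,0.5,0],0,0],[[0,1,0],0,0],[[0,1,0],0,0],[[0,1,0],0,0],[[0,1,0],0,0],[[0,1,0],0,0],[[0,0.9,0],0,0],[[0,0,0],0,0],[[0,0,0],0,0],[[0,0,0],0,0]]'

```text
t: 9.75
ee_pos: [514.8, -61.6, 146.2]
orientation: [-3.084, 0.597, 0.0]
ft_force: [0.1, -0.4, -0.3]
width: 87.7
grasp_force: 0.0
```

Run:
```python
from h import *
o=ctrl.get_obs();print(o["ee_pos"],o["width"])
d=np.array([.373,.928]);O=np.array([563.2,58.8]);X=np.array([.928,-.373])
r=o["ee_pos"][:2]-O;print("rail y",r@d,"rail x",r@X)
t=cam("top");s=cam("side")
out=[]
for c,n in((t,"top"),(s,"side")):
    im=c["image"][:,:,::-1].copy()
    im=cv2.resize(im[130:330,180:440],None,fx=1.5,fy=1.5)
    # expected outline of tray at carrier=0.075, z=78 and notch
    for x,y in((-50,-5),(50,-5),(50,65),(-50,65)):
        u=proj(c,[*(O+x*X+y*d),76]); cv2.circle(im,tuple(int(v) for v in (u-[180,130])*1.5),2,(0,0,255),-1)
    out.append(im)
    for th in ("tray_grip","knob","bud_vase"): print(n,th,[np.round(b["rect"],1) for b in cams.boxes_of(n,th)[:1]])
cv2.imwrite("pics/s2.png",np.hstack(out))
```

```text
[514.76663624 -61.63784767 146.23865907] 87.71342418755262
rail y -129.83196731581887 rail x -0.02284438829587998
top tray_grip [array([281.5, 202.8,  58.8,  64.4])]
top knob []
top bud_vase [array([319.9, 134.1,  11.5,  36.9])]
side tray_grip [array([307.6, 243.7,  61.3,  57.6])]
side knob [array([365.1, 188.7,  12.5,  12.6])]
side bud_vase [array([358.9, 201.7,  53. ,  53. ])]
```

View pics/s2.png

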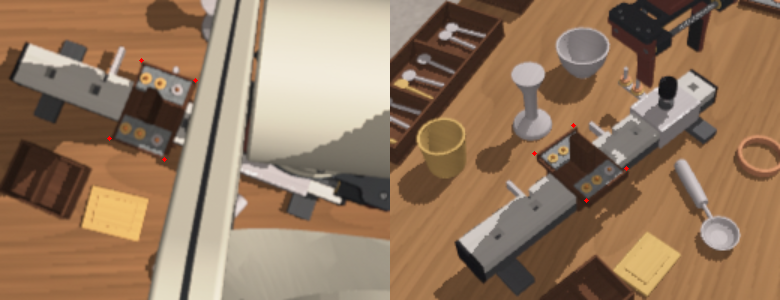

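The tray sits on its predicted station outline (red dots) in both views, and the knob is upright below the gripper at about (667,90). I'll descend and grip the knob.

Call:
move_arm --steps '[[[0,0,0.6],0,0],[[0,0,0.6],0,0],[[0,0,0.6],0,0],[[0,0,0.5],0,0],[[0,0,0.25],0,0],[[0,0,0],0,0],[[0,0,0],0,1],[[0,0,0],0,1],[[0,0,0],0,1],[[0,0,0],0,1],[[0,0,0],0,1],[[0,0,0],0,1],[[0,0,0],0,1],[[0,0,0],0,1],[[0,0,0],0,1],[[0,0,0],0,1],[[0,0,0],0,1],[[0,0,0],0,1],[[0,0,0],0,1],[[0,0,0],0,1]]'

```text
t: 11.82
ee_pos: [514.7, -61.8, 82.7]
orientation: [3.085, -0.596, -0.0]
ft_force: [0.1, 0.1, 1.4]
width: 25.3
grasp_force: 30.0
```

Call:
move_arm --steps '[[[0,0,-0.1],0,1],[[0,0,-0.15],0,1],[[0,0,-0.15],0,1],[[0,0,-0.16],0,1],[[0,0,0],0,1],[[0,0,0],0,1],[[0,0,0],0,1],[[0,0,0],0,1]]'

```text
t: 12.48
ee_pos: [514.6, -61.8, 96.5]
orientation: [-3.085, 0.596, 0.0]
ft_force: [1.7, 0.7, -6.2]
width: 25.3
grasp_force: 30.0
```

The pin is up by about 14 mm, with a spring force of about 6 N. I'll slide 60 mm.

Call:
move_arm --steps '[[[0,-0.1,0],0,1],[[0,-0.2,0],0,1],[[0,-0.2,0],0,1],[[0,-0.2,0],0,1],[[0,-0.25,0],0,1],[[0,-0.25,0],0,1],[[0,-0.25,0],0,1],[[0,-0.25,0],0,1],[[0,-0.2,0],0,1],[[0,-0.2,0],0,1],[[0,-0.2,0],0,1],[[0,-0.1,0],0,1],[[0,0,0],0,1],[[0,0,0],0,1],[[0,0,0],0,1],[[0,0,0],0,1]]'

```text
t: 13.82
ee_pos: [537.1, -6.1, 96.7]
orientation: [-3.084, 0.596, -0.0]
ft_force: [1.6, 0.3, -6.3]
width: 25.1
grasp_force: 30.0
```

Call:
move_arm --steps '[[[0,0,0.1],0,1],[[0,0,0.12],0,1],[[0,0,0.12],0,1],[[0,0,0.12],0,1],[[0,0,0.1],0,1],[[0,0,0],0,1],[[0,0,0],0,1],[[0,0,0],0,1],[[0,0,0],0,1]]'

```text
t: 14.57
ee_pos: [537.1, -6.2, 82.7]
orientation: [3.085, -0.596, 0.0]
ft_force: [-0.4, 0.4, -2.2]
width: 25.5
grasp_force: 30.0
```

Call:
move_arm --steps '[[[0,0,0.04],0,1],[[0,0,0],0,1],[[0,0,0],0,1],[[0,0,0],0,1]]'

```text
t: 14.9
ee_pos: [537.2, -6.2, 82.6]
orientation: [3.085, -0.596, 0.001]
ft_force: [-2.9, -0.4, 8.9]
width: 25.7
grasp_force: 30.0
```

Run:
```python
from h import *
o=ctrl.get_obs();print(o["ee_pos"],o["width"],o["grasp_force"],o["ft_force"])
s=cam("side");cv2.imwrite("pics/s3.png",cv2.resize(s["image"][120:340,200:460,::-1],None,fx=2.5,fy=2.5))
```

```text
[537.22381483  -6.16413176  82.59851031] 25.719988907006737 30.001450181007385 [-2.92780913 -0.38328069  8.86280803]
```

View pics/s3.png

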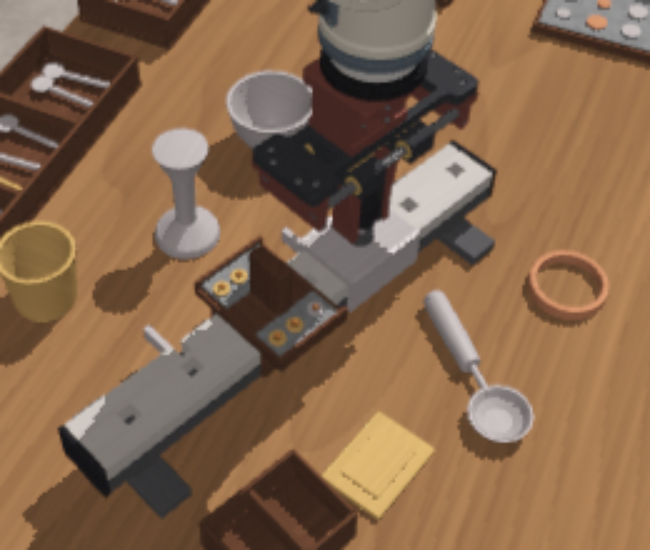

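The section at crop (375,250) covers the next hole, with the two holes behind it exposed at (408,205) and (455,170). The wares haven't moved. The pin is at its hard stop: z matches the starting height and there is an upward reaction.

```bash
python3 -c "
from workcell import ctrl
print(ctrl.close_job())"
```

```text
the job is handed in; nothing more can be done
None
```

The job is handed in, though the hand-in call returned no verdict: the tray is in its next station, the section is at the next hole with its pin home, and the knob is still held at 30 N.

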